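Latch the centrifuge lid and hold the dead-man paddle

ROBOT

A 7-joint arm with a two-finger parallel gripper is mounted at the origin on the work surface. World frame = base frame: x ahead of the robot, y to its left, z up, the work surface at z = 0. Lengths are in m, angles in rad, forces in N, time in s.
With the tool pointing down it reaches from about 0.425 to 0.875 m from the base axis. Payload 4.7 kg.
Tool frame: the origin (TCP) lies midway between the tips of the shut fingers; the grasp point (between the pads) lies 19 mm behind it; z points along the fingers, y is the direction in which the jaws open and shut (so a half turn about z gives the same grasp; the last joint's range is limited). The gripper opens to 87 mm and grips with 3 to 60 N. Pads are 19 mm wide; open, the fingers measure 117 mm over their backs; the gripper's body (75 mm by 190 mm) begins 51 mm behind the grasp point.
Start: joints at [-1.273, 0.321, -0.07, 1.45, 0.023, 1.371, -0.057], TCP at [0.182, 0.624, 0.223] pointing down, gripper open.
Joint ranges: [-2.86, 2.86], [-0.3, 2.09], [-1.38, 1.24], [0.06, 2.45], [-1.56, 4.7], [0.09, 2.05], [-2.69, 2.69]. Speed limits (rad/s): [2.57, 2.57, 3.14, 3.14, 3.14, 3.14, 3.14].

INTERFACE

Orientations are given as a rotation vector (axis times angle).
In Python, from bench import get_state, eyes, job gives the robot as it stands. The module is installed in compiled form; this text tells all that it offers.
- The arm moves only by the shell command python3 -m jog 'ROWS' [FORCE]. ROWS is JSON, a list that holds one entry, the list of rows, each a list of 5 numbers: the opening, from 0 (shut) to 1 (fully open), then the shift along the tool's x, y, z in units of 40 mm (1.0 is 40 mm), then the turn about the tool's z in units of 5 degrees (1.0 is 5 degrees). In form: [[[jaw, dx, dy, dz, turn], ...]]. A call has 1 to 10 rows; each row shifts and turns the commanded pose from where the row before left it, along the tool's axes as they then stand; what a row does not reach is not made up. A row lasts 1/8 s, in which the tool goes at most 62.5 mm and 10.7 degrees, less where a joint would pass 70% of its speed; a pose out of reach is approached as far as the arm can. A call is refused whole if a number of a shift passes 1 or a number of a turn 1, either way. A call with a gripper value outside its range is refused whole. The fingers move at their own pace and stop on an object; FORCE is the grip in N (left out, the last holds). Time passes only in rows, so rows that do not move let the fingers close. It gives the time, the measured TCP pose, the force and the opening at its end, in the units of the state.
- get_state(): the state, without advancing time (a new reading comes with each control period).
- eyes.get_image(name): name is "scene" or "top" or "wrist"; returns (picture, depth): 420x560x3 uint8, red, green, blue; 420x560 float32, m along the optical axis (not along the pixel's ray), 0 where there is no reading.
- eyes.camera_params(name): a dict with "camera_matrix" (3x3 intrinsics, pixels), "pose" (4x4, takes a point from camera to world coordinates); the wrist camera has in their place "mount" (4x4, takes a point from camera to tool coordinates, whose origin is the TCP and whose axes are the flange's). Camera axes: x right, y down, z forward; pixel columns grow to the right and rows downward; lengths in m; the calibration is good to about 2 mm. The wrist camera is an equidistant fisheye: a pixel r from the principal point sees the ray r / f radians off the axis. A picture is of the moment at which its call begins: read the wrist's pose just before it. camera_params takes no time and is no camera call.
- job.close_job(): hands the job in, once; it reports no verdict.
The state is a dict: "time": time; "joint_positions": joint angles; "qd": joint speeds; "joint_torque": joint torques, N m; "position": TCP position; "tool_rot": TCP orientation; "ft_force": force on the tool from outside, world axes, zero at the start; "torque": the same for the moment, N m; "grip_width": opening from 0.0 (shut) to 1.0 (fully open).
Only numpy, scipy, OpenCV 4.12 (cv2) and the standard library are available. Lean on these libraries where they do the work, as an engineer would, in place of code of your own. Each camera call takes 0.05 s, during which the arm holds its last target. There are 200 camera calls.

TASK

Swing the hasp on the centrifuge's lid over onto the brass catch until it lies flat, and only then press the yellow pad of the hand control's sprung dead-man paddle about half-way down, level with the green mark: never down to its stop, which trips the machine. Keep it held there and finish while still holding it; leave the glassware and other things on the bench where they are.

Things in the scene. Friction and masses are not known exactly. Their poses are not given: they have to be found in the camera images.
- centrifuge: white bench centrifuge, fixed to the table, 180 x 180 mm, lid top 110 mm above the table, lid already shut. Origin: centre of its underside on the table; z up; the hasp is hinged on its +y side and closes towards its -y
- hasp_hinge (a point): middle of the hasp's hinge axis, 114 mm above the table on the +y upper edge of the centrifuge, 88 mm from its centre; fixed to the centrifuge, axes as the centrifuge's (the hinge axis runs along x)
- hasp (a joint): angle of the hasp (rad): 0 = lying flat over the lid with the catch standing through its slot (end stop), 1.57 = standing straight up, more = leaning outwards (stop at 2.2). The stiff hinge stays where it is left; about 1 N at the tab moves it.
- hasp_tab (a point): the hasp is a steel strap 30 mm wide, 4 mm thick, 76 mm long from the hinge, with a slot 26 to 46 mm from the hinge and a red tab from 46 to 76 mm. This point: centre of the red tab on the strap's outer face (the face that is on top when closed), 61 mm from the hinge; its -y points along the strap away from the hinge and its z out of the outer face
- control: grey hand-control box of the centrifuge, fixed to the table, 150 x 84 mm, 40 mm high. Origin: centre of its underside; z up. The dead-man paddle is hinged 55 mm towards +x of the origin, 52 mm above the table, hinge axis along y, and slopes up towards -x.
- catch (a point): top of the brass catch, a 10 mm square stud on the lid, 36 mm inward of the hinge, top 119 mm above the table (3 mm above the closed strap)
- green_mark (a point): centre of the green mark on the index post at the -x edge of the control box, just beyond the paddle's free end; post 34 mm wide, 104 mm high: white on top (from 84 mm above the table), green (72 to 84 mm), red below. With the paddle's free end level with the green it is about half-way down
- paddle (a joint): angle of the dead-man paddle (rad): 0 = released (held up by its spring), 0.30 = down on its stop, 0.15 = half-way. Sprung: at the pad's centre it takes about 4 N to start moving, 8 N half-way and 13 N at the stop, and it springs back when let go. The paddle is black, 125 mm long, 50 mm wide
- paddle_pad (a point): centre of the top of the yellow pad (55 x 50 mm) of the paddle, 95 mm from the hinge; about 95 mm above the table when released, and about 14 mm lower when half-way, 29 mm lower at the stop; its frame has z up and axes as the control box's when released, and tilts with the paddle
- beaker: glass beaker, 68 mm across, 90 mm high, standing open; a bystander, leave it alone; origin at the centre of its underside
- amber_bottle: amber glass reagent bottle with black cap, 60 mm across, 130 mm high; a bystander, leave it alone; origin at the centre of its underside
- white_jar: white plastic jar with blue cap, 64 mm across, 80 mm high; a bystander, leave it alone; origin at the centre of its underside
- burner: unlit glass spirit burner, 68 mm across, 72 mm high; a bystander, leave it alone; origin at the centre of its underside
- dish: white porcelain dish, 60 mm across, 22 mm high; a bystander, leave it alone; origin at the centre of its underside
- spatula: steel lab spoon 140 mm long lying on the table; a bystander, leave it alone; origin at the middle
Not all that is in view belongs to the job. Leave any orange or purple look-alike of the control alone.

How it is judged:
By the outcome, as a careful person would: the job done as asked, in the order asked, and still so for the second after the job is handed in, while the arm keeps its last pose, push and grip.
It also fails if it takes over 35 s, if anything falls off the work surface, if the arm or the gripper's body presses on something with over 40 N, if the wrist force passes 120 N, or if a joint passes its speed limit or range.

## Working session

There is one attempt and no reset: what is moved stays moved. The work goes in short steps, Python scripts to look and compute and a shell command to move; the robot and the scene stay as the last step left them, time stands still between calls to the robot, and variables do not carry over. Pictures are saved under pics/ and viewed, about 8 in all and at most 12, crops included, and the job is handed in when it is done.

```bash
mkdir -p pics
cat > h.py <<'E'
import numpy as np, cv2
from bench import get_state, eyes, job
def snap(n,f):
    im,d=eyes.get_image(n); np.savez(''+f,im=im,d=d); cv2.imwrite('pics/'+f+'.png',im[:,:,::-1]); return im,d
def w(n,u,v,z):  # depth along optical axis -> world
    p=eyes.camera_params(n);K=np.array(p['camera_matrix']);T=np.array(p['pose'])
    c=np.linalg.inv(K)@np.array([u,v,1.])*z
    return T[:3,:3]@c+T[:3,3]
def cloud(n,d):
    p=eyes.camera_params(n);K=np.array(p['camera_matrix']);T=np.array(p['pose'])
    v,u=np.mgrid[:d.shape[0],:d.shape[1]]
    c=np.stack([u,v,np.ones_like(u)],-1)@np.linalg.inv(K).T*d[...,None]
    return c@T[:3,:3].T+T[:3,3]
E
python3 - <<'E'
from h import *
a,_=snap('scene','s1');b,_=snap('top','t1')
s=get_state();print(s['position'],s['tool_rot'],s['ft_force'],s['time'])
for n in('scene','top'):print(np.round(eyes.camera_params(n)['pose'],3).tolist())
print(np.round(eyes.camera_params('wrist')['mount'],3).tolist())
E
```

```text
[0.18191252 0.62351747 0.2215683 ] [-4.44195730e-01 -3.10989850e+00  2.66428212e-03] [ 0.68904888 -0.4328122   0.32347071] 0.1
[[0.501, 0.722, -0.476, 1.048], [0.865, -0.426, 0.264, -0.161], [-0.012, -0.544, -0.839, 1.146], [0.0, 0.0, 0.0, 1.0]]
[[-0.025, -0.998, 0.053, 0.376], [-1.0, 0.025, 0.003, 0.169], [-0.005, -0.053, -0.999, 1.625], [0.0, 0.0, 0.0, 1.0]]
[[-0.001, -0.967, -0.254, 0.07], [1.0, -0.001, 0.0, -0.001], [-0.0, -0.254, 0.967, -0.161], [0.0, 0.0, 0.0, 1.0]]
```

View pics/s1.png

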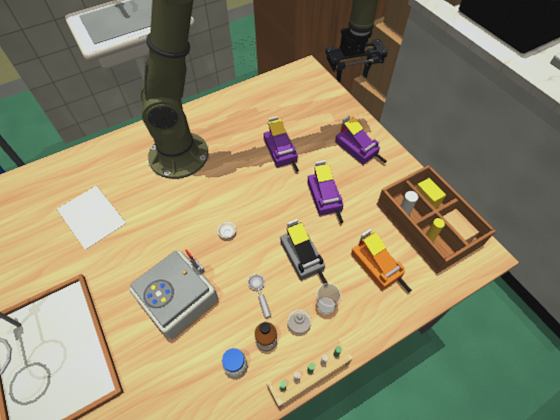

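View pics/t1.png

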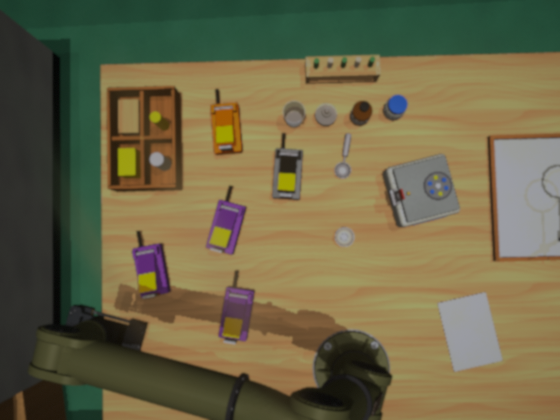

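Scene view: the grey control is at (302,250) with its pad at (298,234), and the centrifuge is at (172,293) with its red hasp tab at (192,258). In the top view they are at (287,175) and (398,195). Things that could be taken for the control in the scene view: purple at (280,142), (357,138) and (325,188), orange at (378,258), and yellow blocks in the tray at (431,190). I choose the grey one. Next I measure and make one close crop.

Run:
```python
from h import *
out=[]
for n,f,(cu,cv_),(hu,hv) in(('scene','s1',(302,250),(185,280)),('top','t1',(287,175),(415,190))):
    z=np.load(f+'.npz');im,d=z['im'],z['d'];P=cloud(n,d);hsv=cv2.cvtColor(im,cv2.COLOR_RGB2HSV)
    H,S,V=[hsv[...,i].astype(int) for i in range(3)]
    uu,vv=np.meshgrid(np.arange(560),np.arange(420))
    nr=lambda u,v,r:(abs(uu-u)<r)&(abs(vv-v)<r)&(d>0)
    def rep(name,m):
        p=P[m]; print(n,name,m.sum(),'px',np.round([uu[m].mean(),vv[m].mean()],1),'med',np.round(np.median(p,0),3),'min',np.round(np.percentile(p,3,0),3),'max',np.round(np.percentile(p,97,0),3))
    m=nr(cu,cv_,40)&(H>22)&(H<36)&(S>180)&(V>120);rep('pad',m)
    if m.sum()>5:
        r=cv2.minAreaRect(P[m][:,:2].astype(np.float32)*1000);print(r)
    rep('green',nr(cu,cv_,45)&(H>40)&(H<85)&(S>90)&(V>60)&(P[...,2]>.05))
    m=nr(hu,hv,50)&((H<8)|(H>172))&(S>130)&(V>70)&(P[...,2]>.08);rep('redtab',m)
    rep('brass',nr(hu,hv,30)&(H>10)&(H<30)&(S>90)&(P[...,2]>.09))
    # lid top
    m=nr(hu-10 if n=='scene' else hu,hv,60)&(abs(P[...,2]-.11)<.008);rep('lid',m)
    print(cv2.minAreaRect(P[m][:,:2].astype(np.float32)*1000))
    m=nr(cu,cv_,40)&(P[...,2]>.03);rep('ctrl',m)
    print(cv2.minAreaRect(P[m][:,:2].astype(np.float32)*1000))
a=cv2.resize(np.load('s1.npz')['im'][225:345,120:225],None,fx=4,fy=4,interpolation=2)
b=cv2.resize(np.load('s1.npz')['im'][210:300,265:345],None,fx=4.5,fy=4.5,interpolation=2)
c=np.zeros((480,a.shape[1]+b.shape[1],3),np.uint8);c[:a.shape[0],:a.shape[1]]=a;c[:b.shape[0],a.shape[1]:]=b
cv2.imwrite('pics/c1.png',c[...,::-1])
```

```text
scene pad 1 px [288. 231.] med [0.539 0.154 0.103] min [0.539 0.154 0.103] max [0.539 0.154 0.103]<stdin>:9: RuntimeWarning: Mean of empty slice.
  ret = ret.dtype.type(ret / rcount)
  return _methods._mean(a, axis=axis, dtype=dtype,
  ret = um.true_divide(
Traceback (most recent call last):
IndexError: index -1 is out of bounds for axis 0 with size 0
```

Run:
```python
from h import *
for n,f,(cu,cv_),(hu,hv) in(('scene','s1',(302,250),(185,280)),('top','t1',(287,175),(415,190))):
    z=np.load(f+'.npz');im,d=z['im'],z['d'];P=cloud(n,d);hsv=cv2.cvtColor(im,cv2.COLOR_RGB2HSV)
    H,S,V=[hsv[...,i].astype(int) for i in range(3)]
    if n=='scene': print(hsv[234,298],d[228:242:3,290:306:4],hsv[258,192],d[280,172],hsv[180,140])
    uu,vv=np.meshgrid(np.arange(560),np.arange(420))
    nr=lambda u,v,r:(abs(uu-u)<r)&(abs(vv-v)<r)
    def rep(name,m,rect=0):
        if m.sum()<4: print(n,name,m.sum());return
        k=m&(d>0);p=P[k]; print(n,name,m.sum(),k.sum(),'px',np.round([uu[m].mean(),vv[m].mean()],1),'med',np.round(np.median(p,0),3) if len(p) else '')
        if len(p)>3:
            print('   ',np.round(np.percentile(p,3,0),3),np.round(np.percentile(p,97,0),3))
            if rect: r=cv2.minAreaRect(p[:,:2].astype(np.float32)*1000);print('   ',np.round(r[0]),np.round(r[1]),r[2])
    rep('pad',nr(cu,cv_,36)&(H>24)&(H<36)&(S>150)&(V>100),1)
    rep('green',nr(cu,cv_,40)&(H>40)&(H<85)&(S>90)&(V>60))
    rep('redtab',nr(hu,hv,50)&((H<8)|(H>172))&(S>130)&(V>70),1)
    rep('brass',nr(hu,hv,30)&(H>10)&(H<30)&(S>110)&(P[...,2]>.09))
    rep('lid',nr(hu-10 if n=='scene' else hu,hv,60)&(abs(P[...,2]-.11)<.008),1)
    rep('ctrl',nr(cu,cv_,40)&(P[...,2]>.03)&(d>0),1)
S=np.load('s1.npz')['im'];a=cv2.resize(S[225:345,120:225],None,fx=4,fy=4,interpolation=2)
b=cv2.resize(S[210:300,270:340],None,fx=5,fy=5,interpolation=2)
c=np.zeros((480,a.shape[1]+b.shape[1],3),np.uint8);c[:a.shape[0],:a.shape[1]]=a;c[:b.shape[0],a.shape[1]:]=b
cv2.imwrite('pics/c1.png',c[...,::-1])
```

```text
[ 31 165 226] [[1.2050395 1.2078137 1.2100197 1.2069054]
 [1.2001641 1.2052656 1.2077804 1.2083927]
 [1.2045658 1.2054487 1.2039123 1.2049716]
 [1.2047676 1.1995149 1.2018666 1.205883 ]
 [1.2539749 1.1964146 1.1982063 1.2039601]] [  1 230  92] 1.1063706 [ 23  93 221]
scene pad 297 296 px [297.6 233.7] med [0.558 0.176 0.095]
    [0.534 0.154 0.081] [0.581 0.199 0.105]
    [558. 177.] [50. 52.] 84.0174331665039
scene green 0
scene redtab 23 23 px [189.6 254.9] med [ 0.51  -0.135  0.188]
    [ 0.496 -0.139  0.17 ] [ 0.519 -0.132  0.193]
    [ 507. -135.] [26.  3.] 14.877924919128418
scene brass 13 13 px [184.8 267.8] med [ 0.513 -0.166  0.12 ]
    [ 0.493 -0.171  0.115] [ 0.515 -0.139  0.177]
scene lid 3157 3157 px [168.9 286.8] med [ 0.529 -0.221  0.112]
    [ 0.449 -0.295  0.107] [ 0.605 -0.14   0.116]
    [ 521. -208.] [164. 180.] 13.778857231140137
scene ctrl 1497 1497 px [303.  251.7] med [0.6   0.166 0.063]
    [0.518 0.132 0.035] [0.739 0.206 0.104]
    [636. 169.] [ 85. 250.] 84.47242736816406
top pad 291 290 px [286.2 181.5] med [0.554 0.179 0.095]
    [0.53  0.157 0.08 ] [0.582 0.201 0.106]
    [556. 180.] [46. 53.] 88.63150024414062
top green 0
top redtab 20 20 px [401.3 194. ] med [ 0.502 -0.132  0.186]
    [ 0.493 -0.136  0.174] [ 0.513 -0.129  0.192]
    [ 503. -132.] [22.  4.] 15.674591064453125
top brass 7 5 px [403.1 192. ] med [ 0.51  -0.164  0.123]
    [ 0.508 -0.167  0.121] [ 0.513 -0.161  0.127]
top lid 2996 2996 px [424.9 189.2] med [ 0.521 -0.216  0.11 ]
    [ 0.445 -0.293  0.104] [ 0.599 -0.13   0.116]
    [ 519. -205.] [160. 182.] 13.318591117858887
top ctrl 1390 1390 px [286.8 173.8] med [0.582 0.177 0.059]
    [0.513 0.137 0.033] [0.654 0.217 0.103]
    [586. 177.] [ 84. 152.] 84.6883316040039
```

View pics/c1.png

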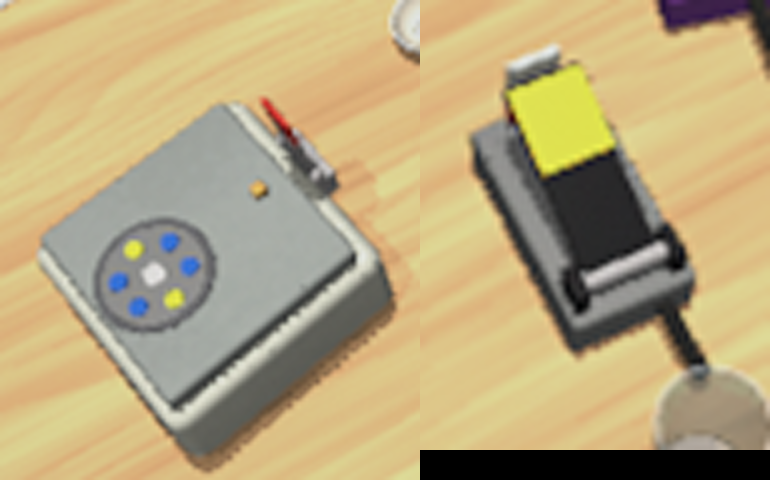

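The crop confirms the choice: the grey control has a yellow pad and a white-topped post, and the catch is a brass stud. The hasp stands about upright on the centrifuge's world +y side (yaw about 13.5°). Hinge at about (0.504,-0.130), pad at (0.557,0.178,0.095). I'll move over with the jaws shut.

```bash
python3 -m jog '[[[0,-0.84,-0.46,0,0],[0,-0.84,-0.46,0,0],[0,-0.84,-0.46,0,0],[0,-0.84,-0.46,0,0],[0,-0.84,-0.46,0,0],[0,-0.84,-0.46,0,0],[0,-0.84,-0.46,0,0],[0,-0.84,-0.46,0,0],[0,-0.84,-0.46,0,0],[0,-0.84,-0.46,0,0]]]' 20
python3 -m jog '[[[0,-0.4,-0.94,0,0],[0,-0.4,-0.94,0,0],[0,-0.4,-0.94,0,0],[0,-0.4,-0.94,0,0],[0,-0.4,-0.94,0,0],[0,-0.4,-0.94,0,0],[0,-0.4,-0.94,0,0],[0,-0.4,-0.94,0,0],[0,-0.4,-0.94,0,0],[0,0,0,0,0]]]'
python3 -m jog '[[[0,0,0,0,1],[0,0,0,0,1],[0,0,0,0,1],[0,0,0,0,1],[0,0,0,0,1],[0,0,0,0,1],[0,0,0,0,1],[0,0,0,0,1],[0,0,0,0,1],[0,0,0,0,1]]]'
python3 -m jog '[[[0,0,0,0,1],[0,0,0,0,1],[0,0,0,0,0],[0,0,0,0,0]]]'
cat > plan.py <<'E'
from h import *
from scipy.spatial.transform import Rotation as R
import sys
s=get_state();r=R.from_rotvec(s['tool_rot']).as_matrix();p=np.array(s['position'])
print('t',s['time'],'p',np.round(p,4),'x',np.round(r[:,0],3),'y',np.round(r[:,1],3),'F',np.round(s['ft_force'],2))
H=np.array([.504,-.130,.114]);a=np.radians(13.5);Y=np.array([-np.sin(a),np.cos(a),0]);X=np.array([np.cos(a),np.sin(a),0])
print('hinge frame x,y,z mm',np.round(1e3*np.array([(p-H)@X,(p-H)@Y,p[2]]),1))
def units(q): print('units to',q,np.round(r.T@(np.array(q)-p)/.04,2))
E
python3 - <<'E'
from plan import *
units(H*[1,1,0]+.04*Y+[0,0,.16])
E
```

```text
time: 1.35
position: [0.4536, 0.3522, 0.2222]
tool_rot: [-0.444, -3.11, 0.001]
ft_force: [0.2, 0.7, 0.0]
grip_width: 0.02
time: 2.6
position: [0.4964, -0.0158, 0.2225]
tool_rot: [0.455, 3.109, -0.001]
ft_force: [-0.6, 1.4, -0.7]
grip_width: 0.002
time: 3.85
position: [0.4962, -0.0106, 0.2222]
tool_rot: [-1.718, -2.629, 0.0]
ft_force: [0.5, 0.2, -0.2]
grip_width: 0.006
time: 4.35
position: [0.4964, -0.0113, 0.2224]
tool_rot: [-1.937, -2.473, 0.0]
ft_force: [0.7, 0.3, -1.3]
grip_width: 0.006
t 4.35 p [ 0.4964 -0.0113  0.2224] x [-0.24   0.971  0.   ] y [ 0.971  0.24  -0.   ] F [ 0.74  0.28 -1.25]
hinge frame x,y,z mm [ 20.3 117.2 222.4]
units to [ 0.49466219 -0.0911052   0.16      ] [-1.93 -0.52  1.56]
```

Run:
```python
from plan import *
im,d=snap('wrist','w1');im2,d2=snap('scene','s2')
cp=eyes.camera_params('wrist');M=np.array(cp['mount']);K=np.array(cp['camera_matrix']);print(K)
a_=cv2.resize(im2[215:345,110:260],None,fx=3.6,fy=3.6,interpolation=2)
cv2.imwrite('pics/c2.png',a_[...,::-1])
```

```text
t 4.35 p [ 0.4964 -0.0113  0.2224] x [-0.24   0.971  0.   ] y [ 0.971  0.24  -0.   ] F [ 0.74  0.28 -1.25]
hinge frame x,y,z mm [ 20.3 117.2 222.4]
[[325.1922621    0.         284.34202061]
 [  0.         325.1922621  209.0622839 ]
 [  0.           0.           1.        ]]
```

View pics/w1.png

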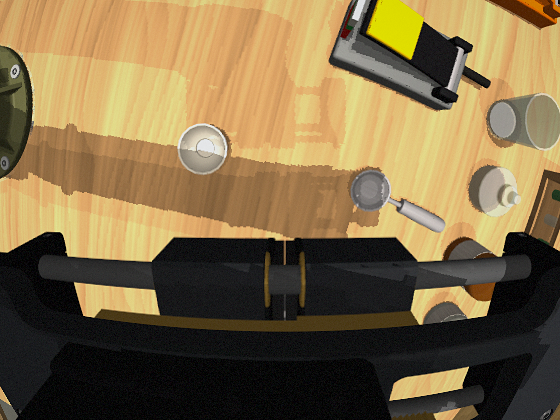

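The wrist view shows only the bench, with the hasp hidden behind the gripper; the dish is at (203,149) and the control at (410,50). I continue with the measured hinge position.

```bash
python3 -m jog '[[[0,-0.48,-0.13,0,0],[0,-0.48,-0.13,0,0],[0,-0.48,-0.13,0,0],[0,-0.48,-0.13,0,0],[0,0,0,0.5,0],[0,0,0,0.5,0],[0,0,0,0.45,0],[0,0,0,0,0]]]'
python3 - <<'E'
from plan import *
im,d=snap('scene','s3')
cv2.imwrite('pics/c3.png',cv2.resize(im[200:330,120:260],None,fx=4,fy=4,interpolation=2)[...,::-1])
E
```

```text
time: 5.45
position: [0.4936, -0.0912, 0.1632]
tool_rot: [-1.938, -2.47, 0.003]
ft_force: [0.2, 0.4, -0.1]
grip_width: 0.003
t 5.45 p [ 0.4936 -0.0912  0.1632] x [-0.238  0.971  0.001] y [ 0.971  0.238 -0.003] F [ 0.19  0.4  -0.12]
hinge frame x,y,z mm [ -1.1  40.1 163.2]
```

View pics/c3.png

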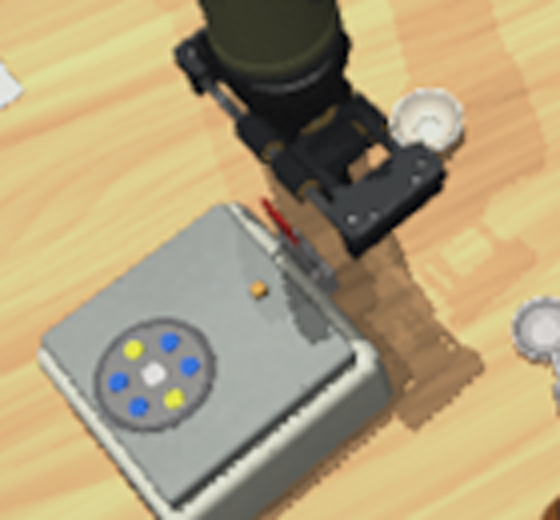

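The gripper is now just outside the red tab at crop (280,220), lined up with it. Pushing over in an arc.

```bash
python3 -m jog '[[[0,-0.38,0,0,0],[0,-0.37,0,0,0],[0,-0.37,0,0,0],[0,-0.38,0,0,0],[0,0,0,0,0]]]'
python3 -m jog '[[[0,-0.21,0,0.14,0],[0,-0.21,0,0.14,0],[0,-0.19,0,0.2,0],[0,-0.19,0,0.2,0],[0,0,0,0,0]]]'
python3 -m jog '[[[0,-0.11,0,0.2,0],[0,-0.1,0,0.2,0],[0,0,0,0,0]]]'
python3 - <<'E'
from plan import *
im,d=snap('scene','s4');im2,d2=snap('top','t4')
A=cv2.resize(im[200:330,120:260],None,fx=3.5,fy=3.5,interpolation=2)
cv2.imwrite('pics/c4.png',A[...,::-1])
E
```

```text
time: 6.12
position: [0.5089, -0.1518, 0.1646]
tool_rot: [1.943, 2.468, -0.001]
ft_force: [0.1, 0.1, 0.5]
grip_width: 0.004
time: 6.75
position: [0.5158, -0.1817, 0.1364]
tool_rot: [-1.941, -2.469, 0.002]
ft_force: [0.2, -0.6, 0.9]
grip_width: 0.005
time: 7.12
position: [0.5179, -0.1892, 0.1205]
tool_rot: [-1.94, -2.47, 0.002]
ft_force: [0.1, 0.3, 0.2]
grip_width: 0.004
t 7.125 p [ 0.5179 -0.1892  0.1205] x [-0.237  0.971  0.   ] y [ 0.971  0.237 -0.001] F [0.14 0.3  0.22]
hinge frame x,y,z mm [ -0.3 -60.8 120.5]
```

View pics/c4.png

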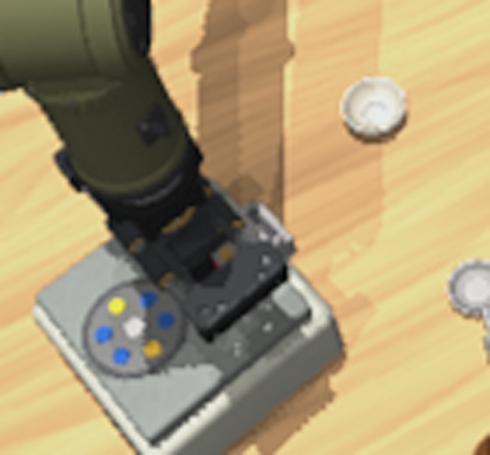

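The hasp now lies over, with a bit of red under the gripper at (218,260). I press on until I feel it seat.

```bash
python3 -m jog '[[[0,0,0,0.07,0],[0,0,0,0.05,0],[0,0,0,0,0]]]'
python3 -m jog '[[[0,0,0,0.04,0],[0,0,0,0,0]]]'
```

```text
time: 7.6
position: [0.5184, -0.1889, 0.1165]
tool_rot: [-1.94, -2.471, -0.0]
ft_force: [0.7, 0.4, 0.1]
grip_width: 0.005
time: 7.85
position: [0.5186, -0.1888, 0.1161]
tool_rot: [-1.939, -2.471, -0.001]
ft_force: [-2.5, 1.0, 7.5]
grip_width: 0.005
```

It seats at z≈0.116 with 7.5 N, so it's flat on its stop. I lift clear, move towards the control and verify on the way.

```bash
python3 -m jog '[[[0,0,0,-0.5,0],[0,0,0,-0.9,0],[0,0,0,-0.9,0],[0,1,0,0,0],[0,1,0,0,0],[0,1,0,0,0],[0,1,0,0,0],[0,1,0,0,0],[0,1,0,0,0],[0,0,0,0,0]]]'
python3 - <<'E'
from plan import *
im,d=snap('scene','s5');im2,d2=snap('top','t5')
A=cv2.resize(im[225:345,120:220],None,fx=4,fy=4,interpolation=2);B=cv2.resize(im2[140:240,375:475],None,fx=4,fy=4,interpolation=2)
c=np.zeros((480,800,3),np.uint8);c[:480,:400]=A;c[:400,400:]=B
cv2.imwrite('pics/c5.png',c[...,::-1])
for n,i,dd,(hu,hv) in(('scene',im,d,(185,270)),('top',im2,d2,(410,190))):
    hsv=cv2.cvtColor(i,cv2.COLOR_RGB2HSV).astype(int);P=cloud(n,dd);vv,uu=np.mgrid[:420,:560]
    m=(abs(uu-hu)<35)&(abs(vv-hv)<35)&((hsv[...,0]<8)|(hsv[...,0]>172))&(hsv[...,1]>130)&(hsv[...,2]>60)
    q=P[m];print(n,m.sum(),np.round(np.median(q,0),4),'tab hinge-frame y mm',np.round(np.percentile((q-H)@Y,[5,50,95])*1e3),'z',np.round(np.percentile(q[:,2],[5,95]),3))
a5=np.radians(-5.3);u5=np.array([np.cos(a5),np.sin(a5),0]);
for off in(0,):
    units(np.array([.557,.178,.15]))
E
```

```text
time: 9.1
position: [0.4605, 0.0475, 0.2068]
tool_rot: [-1.932, -2.477, -0.001]
ft_force: [0.3, 0.1, -0.3]
grip_width: 0.002
t 9.1 p [0.4605 0.0475 0.2068] x [-0.244  0.97   0.001] y [ 0.97   0.244 -0.   ] F [ 0.35  0.08 -0.33]
hinge frame x,y,z mm [ -0.8 182.7 206.8]
scene 103 [ 0.519  -0.1912  0.117 ] tab hinge-frame y mm [-76. -63. -50.] z [0.112 0.12 ]
top 87 [ 0.5159 -0.1897  0.1157] tab hinge-frame y mm [-72. -61. -47.] z [0.111 0.123]
units to [0.557 0.178 0.15 ] [2.58 3.13 1.42]
```

View pics/c5.png

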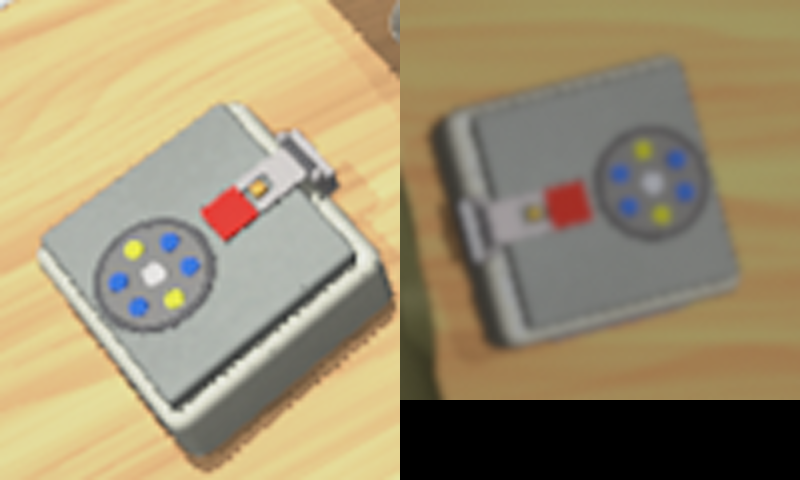

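In both views the hasp lies flat with the brass stud through its slot: tab at (230,213) and (568,205), tab z≈0.116. Next I go above the pad and line up with the paddle.

```bash
python3 -m jog '[[[0,0.5,0.67,0,0],[0,0.5,0.67,0,0],[0,0.5,0.68,0,0],[0,0.5,0.68,0,0],[0,0.5,0.67,0,0],[0,0,0,0,1],[0,0,0,0,1],[0,0,0,0,1],[0,0,0,0,0.8],[0,0,0,0,0]]]'
python3 -m jog '[[[0,0,0,0.5,0],[0,0,0,0.5,0],[0,0,0,0.5,0],[0,0,0,0.4,0],[0,0,0,0,0],[0,0,0,0,0]]]'
python3 - <<'E'
from plan import *
units([.567,.177,.1])
im,d=snap('wrist','w6');im2,d2=snap('scene','s6')
cv2.imwrite('pics/c6.png',np.hstack([im[0:420,60:500],cv2.resize(im2[205:310,250:340],None,fx=4,fy=4)])[...,::-1])
E
```

```text
time: 10.45
position: [0.5693, 0.1716, 0.2069]
tool_rot: [2.322, 2.115, -0.001]
ft_force: [-0.5, 0.9, -0.2]
grip_width: 0.005
time: 11.2
position: [0.5693, 0.1733, 0.1317]
tool_rot: [2.321, 2.117, 0.002]
ft_force: [0.2, 0.7, 1.0]
grip_width: 0.008
t 11.2 p [0.5693 0.1733 0.1317] x [0.092 0.996 0.   ] y [ 0.996 -0.092  0.001] F [0.19 0.72 1.  ]
hinge frame x,y,z mm [134.3 279.7 131.7]
units to [0.567, 0.177, 0.1] [ 0.09 -0.07  0.79]
```

View pics/c6.png

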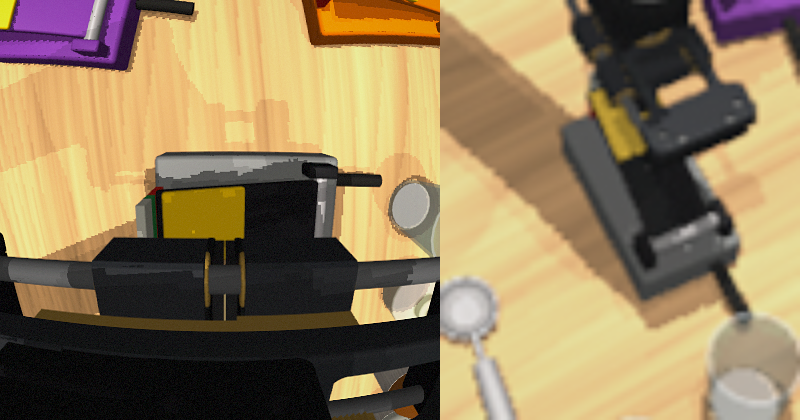

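The wrist view shows the pad at (203,212) and the fingers at column 225, about 12 mm hinge-wards as intended, with the post left at (148,210). I descend until contact.

```bash
python3 -m jog '[[[0,0.09,-0.1,0.4,0],[0,0,0,0.25,0],[0,0,0,0.1,0],[0,0,0,0,0]]]'
python3 -m jog '[[[0,0,0,0.06,0],[0,0,0,0,0]]]'
python3 -m jog '[[[0,0,0,0.06,0],[0,0,0,0,0]]]'
python3 -m jog '[[[0,0,0,0.06,0],[0,0,0,0,0]]]'
```

```text
time: 11.8
position: [0.5647, 0.1771, 0.1004]
tool_rot: [-2.321, -2.117, 0.001]
ft_force: [-0.2, 0.2, 0.5]
grip_width: 0.003
time: 12.05
position: [0.5651, 0.1773, 0.0987]
tool_rot: [2.321, 2.117, 0.0]
ft_force: [-0.4, 0.5, -0.3]
grip_width: 0.004
time: 12.3
position: [0.5649, 0.1773, 0.096]
tool_rot: [-2.321, -2.117, 0.0]
ft_force: [-0.4, 0.4, 0.1]
grip_width: 0.006
time: 12.55
position: [0.5653, 0.1774, 0.0943]
tool_rot: [2.321, 2.117, 0.001]
ft_force: [-1.2, 0.7, 4.9]
grip_width: 0.007
```

Contact at z≈0.095 with 4.9 N, as expected. I press on towards about 14 mm lower and 8 N.

```bash
python3 -m jog '[[[0,0,0,0.08,0],[0,0,0,0.08,0],[0,0,0,0.06,0],[0,0,0,0,0]]]'
python3 -m jog '[[[0,0,0,0.06,0],[0,0,0,0.04,0],[0,0,0,0,0],[0,0,0,0,0]]]'
python3 - <<'E'
from plan import *
F=[]
im,d=snap('wrist','w7')
for i in range(5): eyes.get_image('top'); s=get_state();F.append(list(s['ft_force'])+[s['position'][2]])
print(np.round(F,4))
cv2.imwrite('pics/c7.png',cv2.resize(im[110:260,160:420],None,fx=3,fy=3,interpolation=2)[...,::-1])
E
```

```text
time: 13.05
position: [0.5651, 0.1778, 0.0859]
tool_rot: [-2.32, -2.117, -0.001]
ft_force: [-1.4, -0.6, 7.7]
grip_width: 0.003
time: 13.55
position: [0.5648, 0.1779, 0.0823]
tool_rot: [-2.32, -2.117, -0.001]
ft_force: [-4.0, 0.5, 9.1]
grip_width: 0.005
t 13.55 p [0.5648 0.1779 0.0823] x [0.091 0.996 0.001] y [ 0.996 -0.091 -0.   ] F [-4.05  0.47  9.09]
hinge frame x,y,z mm [131.  285.2  82.3]
[[-3.7135  0.231   9.764   0.0823]
 [-3.2533  0.3201  9.5189  0.0823]
 [-2.9146 -0.0237  9.8236  0.0823]
 [-3.5274  0.1434  8.7669  0.0823]
 [-3.188   0.3144  8.4249  0.0823]]
```

View pics/c7.png

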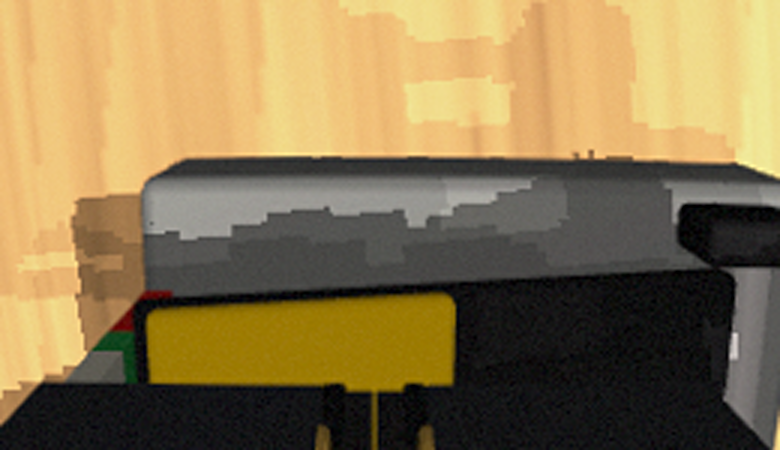

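The paddle is visibly lower, with its free end beside the green at crop (115,345). I measure its tilt directly from the wrist depth, before against now, plus the free-end height.

Run:
```python
from plan import *
cp=eyes.camera_params('wrist');M=np.array(cp['mount']);K=np.array(cp['camera_matrix'])
v,u=np.mgrid[:420,:560].astype(float)
dx,dy=u-K[0,2],v-K[1,2];rr=np.hypot(dx,dy)+1e-9;th=rr/K[0,0]
def pts(d): return np.stack([d*np.tan(th)*dx/rr,d*np.tan(th)*dy/rr,d],-1)
def poses(f):
    pass
u5=np.array([np.cos(np.radians(-5.3)),np.sin(np.radians(-5.3)),0])
Ts={'w6':([.5693,.1733,.1317],[2.321,2.117,.002]),'w7':([.5648,.1779,.0823],[-2.32,-2.117,-.001])}
hs={}
for f,(p0,rv) in Ts.items():
    z=np.load(f+'.npz');im,d=z['im'],z['d'];c=pts(d);t=c@M[:3,:3].T+M[:3,3]
    W=t@R.from_rotvec(rv).as_matrix().T+p0
    hsv=cv2.cvtColor(im,cv2.COLOR_RGB2HSV).astype(int)
    box=(d>0)&(u>200)&(u<420)&(v>170)&(v<242)
    yel=box&(hsv[...,0]>20)&(hsv[...,0]<34)&(hsv[...,1]>180)&(hsv[...,2]>100)&(W[...,2]>.05)
    yel=cv2.erode(yel.astype(np.uint8),np.ones((3,3)))>0
    q=W[yel];xx=(q-[.557,.178,0])@u5
    k=np.polyfit(xx,q[:,2],1);
    print(f,len(q),'x range',np.round([xx.min(),xx.max()],3),'tilt',round(-np.arctan(k[0]),3),'z at centre',round(k[1],4),'resid',np.std(q[:,2]-np.polyval(k,xx)).round(4))
    blk=box&(hsv[...,2]<60)&(W[...,2]>.055)&(W[...,2]<.12);q=W[blk];xx=(q-[.557,.178,0])@u5;s=(xx>.035)&(xx<.065)
    if s.sum()>20:k=np.polyfit(xx[s],q[s,2],1);print('  black tilt',round(-np.arctan(k[0]),3),s.sum())
    g=(d>0)&(u<235)&(u>170)&(v>170)&(v<242)&(hsv[...,0]>45)&(hsv[...,0]<85)&(hsv[...,1]>90)
    if g.sum()>4:print('  green z',np.round(np.percentile(W[g][:,2],[5,50,95]),4))
    tip=W[yel];xx=(tip-[.557,.178,0])@u5;e=xx<np.percentile(xx,4);print('  pad free-edge z',np.median(tip[e][:,2]).round(4))
```

```text
t 13.85 p [0.5648 0.1779 0.0823] x [0.091 0.996 0.001] y [ 0.996 -0.091 -0.   ] F [-3.19  0.31  8.42]
hinge frame x,y,z mm [131.  285.2  82.3]
w6 3610 x range [-0.026  0.024] tilt 0.356 z at centre 0.0942 resid 0.0007
  black tilt 0.363 2144
  green z [0.0725 0.0779 0.0976]
  pad free-edge z 0.1031
w7 2441 x range [-0.031  0.021] tilt 0.223 z at centre 0.0812 resid 0.0007
  black tilt 0.221 1683
  green z [0.0737 0.0789 0.0832]
  pad free-edge z 0.0879
```

The tilt change is 0.133–0.142 rad and the pad has dropped 13 mm, so about 1 mm more gives half-way.

```bash
python3 -m jog '[[[0,0,0,0.03,0],[0,0,0,0,0],[0,0,0,0,0],[0,0,0,0,0]]]'
python3 - <<'E'
from plan import *
cp=eyes.camera_params('wrist');M=np.array(cp['mount']);K=np.array(cp['camera_matrix'])
v,u=np.mgrid[:420,:560].astype(float)
dx,dy=u-K[0,2],v-K[1,2];rr=np.hypot(dx,dy)+1e-9;th=rr/K[0,0]
u5=np.array([np.cos(np.radians(-5.3)),np.sin(np.radians(-5.3)),0])
im,d=snap('wrist','w8')
c=np.stack([d*np.tan(th)*dx/rr,d*np.tan(th)*dy/rr,d],-1);W=(c@M[:3,:3].T+M[:3,3])@r.T+p
hsv=cv2.cvtColor(im,cv2.COLOR_RGB2HSV).astype(int)
m=(d>0)&(u>200)&(u<420)&(v>170)&(v<242)&(hsv[...,0]>20)&(hsv[...,0]<34)&(hsv[...,1]>180)&(hsv[...,2]>100)&(W[...,2]>.05)
q=W[cv2.erode(m.astype(np.uint8),np.ones((3,3)))>0];xx=(q-[.557,.178,0])@u5;k=np.polyfit(xx,q[:,2],1);print('tilt',-np.arctan(k[0]),'centre z',k[1])
im,d=snap('top','t8');im2,d2=snap('scene','s8');
for n,i,dd,(hu,hv) in(('scene',im2,d2,(185,270)),('top',im,d,(410,190))):
    hs=cv2.cvtColor(i,cv2.COLOR_RGB2HSV).astype(int);P=cloud(n,dd);vv,uu=np.mgrid[:420,:560]
    m=(abs(uu-hu)<35)&(abs(vv-hv)<35)&((hs[...,0]<8)|(hs[...,0]>172))&(hs[...,1]>130)&(hs[...,2]>60)
    print(n,'tab',m.sum(),np.round(np.median(P[m],0),4))
s=get_state();print(s['position'],s['ft_force'],s['time'])
cv2.imwrite('pics/c8.png',im2[...,::-1])
E
```

```text
time: 14.35
position: [0.5648, 0.1779, 0.0812]
tool_rot: [-2.32, -2.117, -0.001]
ft_force: [-3.7, -0.9, 9.6]
grip_width: 0.004
t 14.35 p [0.5648 0.1779 0.0812] x [0.091 0.996 0.001] y [ 0.996 -0.091 -0.   ] F [-3.65 -0.93  9.63]
hinge frame x,y,z mm [131.  285.2  81.2]
tilt 0.21117428452983253 centre z 0.0801309212594455
scene tab 103 [ 0.5192 -0.1912  0.117 ]
top tab 87 [ 0.5158 -0.1895  0.116 ]
[0.56478362 0.17796106 0.08117677] [-4.45873438  0.22980798  9.0096826 ] 14.5
```

View pics/c8.png

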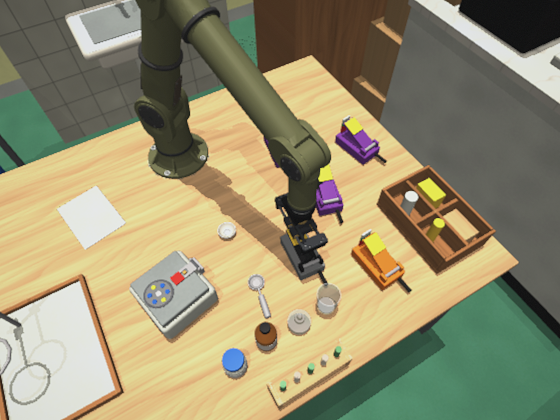

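The tilt change is 0.145–0.15 rad, the pad has dropped 14 mm and the force is about 9 N. The picture shows the hasp still flat at (181,277), the paddle held at (302,245) and the bystanders in place. I hand in.

```bash
python3 -c "
from bench import job
print(job.close_job())"
```

```text
the job is handed in; nothing more can be done
None
```

I swung the hasp over onto the catch first, then pressed the grey control's yellow pad half-way. I handed the job in at about 14.5 s with the paddle still held down.

- **Hasp:** it seated on its stop at z ≈ 0.116 m with about 7.5 N. Both fixed cameras then showed the brass stud through the slot and the tab flat at 0.116–0.117 m. A repeat check while I held the paddle gave the same figures.
- **Paddle:** the tilt changed by about 0.145 rad and the pad dropped about 14 mm, so it is close to half-way and well short of the stop. The vertical force of about 9 N is a little over the 8 N stated. It also includes about 4 N of sideways push, which roughly explains the difference.
- **Green mark:** I saw the paddle's free end beside the green in the wrist view one small step (about 1 mm) before the final position. I judged the final position by tilt and drop, not by another close look at the mark.
- **Bystanders:** the glassware and other objects were where they started in the last scene picture; I checked this by eye only.

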